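# Fit and lock the hanging arms of a flower display rail

### The job

Slide each wooden arm on the bench into a socket of its own in the flower display rail, fully home, and lock it by driving that socket's clamp screw clockwise with the screwdriver until it is tight. The screws must be turned with the screwdriver, not with the fingers. Put the screwdriver back upright in its stand at the end, and leave the other things on the bench where they are.

Things in the scene. Friction and masses are not known exactly. Their poses are not given: they have to be found in the camera images.
- arm1_center (a point): centre of a loose straight dark wooden arm (bar), 160 mm long, 18 x 18 mm square section, 70 g, the same from either end and on all four sides. x along its length. It lies flat on the bench at the start (centre 9 mm up). All arms are alike; two or three of the three are present (an absent one reads None).
- arm2_center (a point): centre of a loose straight dark wooden arm (bar), 160 mm long, 18 x 18 mm square section, 70 g, the same from either end and on all four sides. x along its length. It lies flat on the bench at the start (centre 9 mm up). All arms are alike; two or three of the three are present (an absent one reads None).
- arm3_center (a point): centre of a loose straight dark wooden arm (bar), 160 mm long, 18 x 18 mm square section, 70 g, the same from either end and on all four sides. x along its length. It lies flat on the bench at the start (centre 9 mm up). All arms are alike; two or three of the three are present (an absent one reads None).
- socket1 (a point): rightmost (-y) of the 3 level sockets of the fixed aluminium rail, mouths facing the robot, 80 mm apart, parallel. Point: in the mouth plane, mid bore, 31 mm above the bench = the centre line of an arm resting on the bore floor. x straight into the bore, z up. Bore 21.5 mm square, 90 mm deep, floor 22 mm above the bench. Fully home = arm against the back wall: its centre 10 mm inside, 70 mm sticking out.
- screw1_head (a point): top centre of the clamp screw on socket 1, 40 mm in from the mouth, axis upright: head 30 mm wide, dark disc with four brass corner blocks leaving a cross recess of two slots, each 6.5 mm wide, 6 mm deep, open-ended. x and y lie along the slots and turn with it. Top 65.5 mm above the bench at joint 0, sinking 2.7 mm per rad; its foot then presses on the arm in the bore.
- screw1 (a joint): turn of the clamp screw of socket 1 in rad, growing clockwise seen from above (tightening). 0 is fully out, it stops at 2.6 (fully tightened, head 7 mm lower); starts at 0 to 0.5. Stiff thread (0.12 N m), turns both ways, stays where it is left; not driven back by pushing.
- clamp1: the same clamp screw 1 as a solid; its origin is on the screw's axis at the underside of the head (9 mm below the top), sinking with it but not turning.
- socket2 (a point): middle socket, as socket1. Two side cheeks flare out over 16 mm before each mouth, to about 35 mm apart (no cheek above or below).
- screw2_head (a point): top centre of the clamp screw on socket 2, 40 mm in from the mouth, axis upright: head 30 mm wide, dark disc with four brass corner blocks leaving a cross recess of two slots, each 6.5 mm wide, 6 mm deep, open-ended. x and y lie along the slots and turn with it. Top 65.5 mm above the bench at joint 0, sinking 2.7 mm per rad; its foot then presses on the arm in the bore.
- screw2 (a joint): turn of the clamp screw of socket 2 in rad, growing clockwise seen from above (tightening). 0 is fully out, it stops at 2.6 (fully tightened, head 7 mm lower); starts at 0 to 0.5. Stiff thread (0.12 N m), turns both ways, stays where it is left; not driven back by pushing.
- clamp2: the same clamp screw 2 as a solid; its origin is on the screw's axis at the underside of the head (9 mm below the top), sinking with it but not turning.
- socket3 (a point): leftmost (+y) socket, as socket1. The rail's base is 215 mm wide, 100 mm deep; each tube is 30 mm wide, its top 48 mm above the bench.
- screw3_head (a point): top centre of the clamp screw on socket 3, 40 mm in from the mouth, axis upright: head 30 mm wide, dark disc with four brass corner blocks leaving a cross recess of two slots, each 6.5 mm wide, 6 mm deep, open-ended. x and y lie along the slots and turn with it. Top 65.5 mm above the bench at joint 0, sinking 2.7 mm per rad; its foot then presses on the arm in the bore.
- screw3 (a joint): turn of the clamp screw of socket 3 in rad, growing clockwise seen from above (tightening). 0 is fully out, it stops at 2.6 (fully tightened, head 7 mm lower); starts at 0 to 0.5. Stiff thread (0.12 N m), turns both ways, stays where it is left; not driven back by pushing.
- clamp3: the same clamp screw 3 as a solid; its origin is on the screw's axis at the underside of the head (9 mm below the top), sinking with it but not turning.
- driver_grip (a point): best grip point of the loose screwdriver, on its axis, 125 mm above the bit's end. z from bit to handle; x, y square to the handle's flats and along the bit's blades. Black handle 26 mm square, 76 to 160 mm above the bit's end; guard 42 mm wide at 70 to 76 mm; 10 mm shaft; cross bit of two blades 16 mm wide, 3.5 mm thick. 120 g. At first it stands upright in its stand, any way round.
- driver: the screwdriver as a solid; origin at the end of its bit, on its axis; same axes as driver_grip.
- stand: fixed wooden block, the screwdriver's stand, 70 x 70 x 75 mm high, origin under its centre; in its top a square hole, 22 mm wide, right through, in which the screwdriver's shaft hangs with the guard resting on the top (bit's end then 5 mm above the bench).
- vase: bystander, to be left alone: glass vase with flowers, 90 mm wide, 120 mm high (flowers to 230 mm), origin at its underside.
- spool: bystander, to be left alone: spool of blue ribbon, 60 mm wide, 38 mm high, origin at its underside.
- foam: bystander, to be left alone: green block 100 x 70 x 50 mm, origin at its underside.
- shears: bystander, to be left alone: shears with orange handles, 160 mm long, lying flat, 17 mm high, origin at its underside.
- pot: bystander, to be left alone: terracotta pot, 90 mm wide, 80 mm high, origin at its underside.
- tin: bystander, to be left alone: tin, 66 mm wide, 90 mm high, origin at its underside.

How it is judged:
By the outcome, as a careful person would: the job done as asked, in the order asked, and still so for the second after the job is handed in, with the robot touching nothing.
Of arm1, arm2, arm3 only 2 to 3 are there at a start; the rules pass over those that are not, and their reading is None.
At some moment in a run one of arm1, arm2, arm3 may be knocked a few centimetres aside while the robot is not near it.
It also fails if it takes over 210 s, if anything falls off the work surface, if the arm or the gripper's body presses on something with over 40 N, if the wrist force passes 120 N, or if a joint passes its speed limit or range.

### The arm

A 6-joint arm with a two-finger parallel gripper is mounted at the origin on the work surface. World frame = base frame: x ahead of the robot, y to its left, z up, the work surface at z = 0. Lengths are in m, angles in rad, forces in N, time in s.
With the tool pointing down it reaches from about 0.35 to 0.95 m from the base axis. Payload 17.4 kg.
Tool frame: the origin (TCP) lies at the very end of the fingers, on their centre line; the grasp point (between the pads) lies 19 mm behind it (env.tcp_to_grasp is the distance from the TCP to the grasp point, in m); z points along the fingers, y is the line along which they close (so a half turn about z gives the same grasp; the last joint's range is limited). The gripper opens to 93 mm and grips with 3 to 60 N. Pads are 15 mm wide; open, the fingers measure 128 mm over their backs; the gripper's body (75 mm by 188 mm) begins 65 mm behind the grasp point.
Start: joints at [1.193, 0.116, 1.442, -0, 1.584, -0.038], TCP at [0.225, 0.636, 0.219] pointing down, gripper open.
Joint ranges: [-2.83, 2.83], [-0.83, 2.19], [0.07, 2.5], [-1.14, 4.28], [0.01, 3], [-2.97, 2.97]. Speed limits (rad/s): [1.89, 1.89, 2.22, 3.14, 3.14, 3.14].

### API

Orientations are given as a unit quaternion [x, y, z, w].
In Python, from station import env gives the robot as it stands.
- The arm moves only by the shell command python3 -m jog 'ROWS' [FORCE]. ROWS is text: rows parted by semicolons, each of 5 numbers parted by spaces: the shift along the world's x, y, z as a fraction of full scale, then the turn about the world's z as a fraction of full scale, then the finger opening in mm, from 0 to 93. In form: tx ty tz twist jaw; .... A call has exactly 8 rows; each row is the pose to reach, as a shift and turn from the pose commanded when the call began, turning the shorter way round; what a row does not reach only later rows make up. Full scale, the value 1, is 0.6 m for a shift and pi rad for a turn. A row lasts 1/8 s, in which the tool goes at most 62.5 mm and 10.7 degrees, less where a joint would pass 70% of its speed; a pose out of reach is approached as far as the arm can. A call with a number of a shift or a turn outside -1 to 1 is refused whole. A call with a gripper value outside its range is refused whole. The fingers move at their own pace and stop on an object; FORCE is the grip in N (left out, the last holds). Time passes only in rows, so rows that repeat a pose let the fingers close, or fill a call up. It gives the time, the measured TCP pose, the force, the opening and the grip force at its end, in the units of the state.
- env.get_state(): the state, without advancing time (a new reading comes with each control period).
- env.read_camera(name): name is "scene" or "top" or "wrist"; returns the picture (480x640x3 uint8, red, green, blue); there is no depth.
- env.camera_params(name): a dict with "fx", "fy", "cx", "cy" (pixels), "D" ([k1, k2, p1, p2, k3] as OpenCV has them; the pictures are not rectified), "extrinsics" (4x4, takes a point from camera to world coordinates); the wrist camera has in their place "tool_from_camera" (4x4, takes a point from camera to tool coordinates, whose origin is the TCP and whose axes are the flange's). Camera axes: x right, y down, z forward; pixel columns grow to the right and rows downward; lengths in m; the calibration is good to about 2 mm. A picture is of the moment at which its call begins: read the wrist's pose just before it. camera_params takes no time and is no camera call.
- env.finish_job(): hands the job in; it is judged then, once.
The state is a dict: "time_s": time; "qpos": joint angles; "joint_velocities": joint speeds; "effort": joint torques, N m; "position": TCP position; "tcp_rot": TCP orientation; "wrist_force": force on the tool from outside, world axes, zero at the start; "torque": the same for the moment, N m; "width": finger opening in m; "grasp_force": force on a finger pad.
Only numpy, scipy, OpenCV 4.12 (cv2) and the standard library are available. Lean on these libraries where they do the work, as an engineer would, in place of code of your own. Each camera call takes 0.05 s, during which the arm holds its last target. There are 200 camera calls.

## Working session

There is one attempt and no reset: what is moved stays moved. The work goes in short steps, Python scripts to look and compute and a shell command to move; the robot and the scene stay as the last step left them, time stands still between calls to the robot, and variables do not carry over. Pictures are saved under pics/ and viewed, at most 14 in all, crops included, and the job is handed in when it is done.

```bash
ls; mkdir -p pics
python3 - <<'E'
from station import env
import cv2
for n in("scene","top","wrist"):
    cv2.imwrite(f"pics/{n}0.png",env.read_camera(n)[...,::-1])
    print(n,env.camera_params(n))
print(env.get_state())
E
```

```text
pics
scene {'fx': 460.0502758795859, 'fy': 460.0502758795859, 'cx': 320.2859049035491, 'cy': 242.8651891226213, 'D': array([-0.10877674,  0.        ,  0.        ,  0.        ,  0.        ]), 'extrinsics': array([[-0.87399228,  0.40689665, -0.26565507,  0.90999344],
       [ 0.48592562,  0.72762911, -0.48418196,  0.57098367],
       [-0.00371365, -0.5522599 , -0.83366373,  1.01259422],
       [ 0.        ,  0.        ,  0.        ,  1.        ]])}
top {'fx': 488.85549570104536, 'fy': 488.85549570104536, 'cx': 320.97190614315133, 'cy': 237.6931566679152, 'D': array([-0.0147496,  0.       ,  0.       ,  0.       ,  0.       ]), 'extrinsics': array([[ 0.05789025, -0.97798433,  0.20048783,  0.41429162],
       [-0.99831005, -0.05773137,  0.006644  ,  0.01431528],
       [ 0.00507671, -0.20053364, -0.97967366,  1.10955306],
       [ 0.        ,  0.        ,  0.        ,  1.        ]])}
wrist {'fx': 347.66116498919655, 'fy': 347.66116498919655, 'cx': 322.33805570235586, 'cy': 243.8036200522544, 'D': array([-0.05787291,  0.        ,  0.        ,  0.        ,  0.        ]), 'tool_from_camera'
[... 380 characters left out ...]
9321001e+00,  1.16393137e-01,  1.44209189e+00, -1.08865930e-05,
        1.58398261e+00, -3.78163892e-02]), 'joint_velocities': array([ 8.51507810e-04,  4.13081617e-05, -2.45164469e-03, -2.49350074e-03,
        1.65831370e-03,  2.51339775e-04]), 'effort': array([ 1.35283623e-03, -7.21764278e+01, -6.22951913e+01,  7.79257854e-02,
        2.24694289e-02, -5.99507848e-05]), 'position': array([0.22492678, 0.63627091, 0.21807544]), 'tcp_rot': array([ 1.69069023e-01,  9.85604116e-01, -4.29211235e-04, -8.48898053e-05]), 'wrist_force': array([ 5.34209143e-02, -2.90903830e-01, -1.30265516e-04]), 'torque': array([-0.03454541,  0.01221067, -0.00215457]), 'grasp_force': 0.0, 'width': 0.09307721797715812}
```

View pics/top0.png

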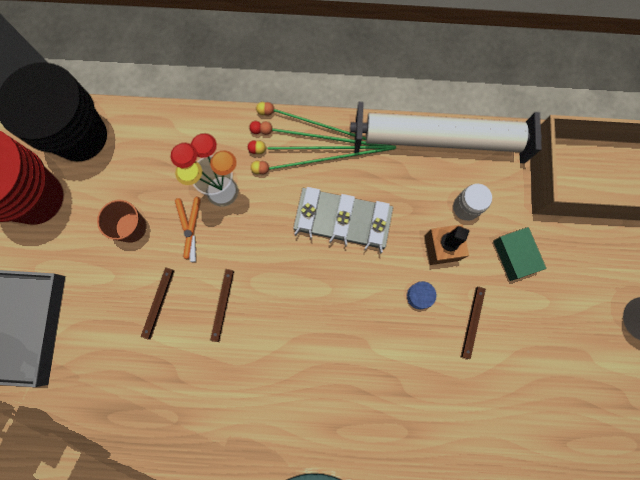

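View pics/scene0.png

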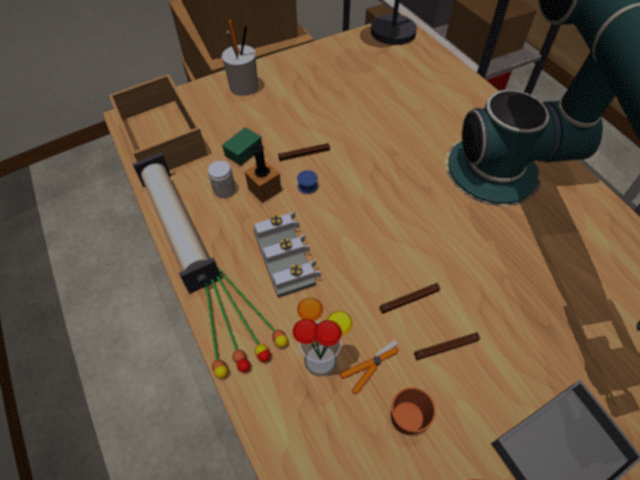

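The top view shows bars at about (158,303), (222,305) and (473,323). The rail is at (343,218) with its mouths towards the robot. The driver and stand are at (448,242), the spool at (422,295), the shears at (188,230) and the pot at (122,221).

```bash
cat > h.py <<'E'
from station import env
import numpy as np, cv2
from scipy.spatial.transform import Rotation as R
def cam(name):
    p=env.camera_params(name)
    K=np.array([[p['fx'],0,p['cx']],[0,p['fy'],p['cy']],[0,0,1]])
    if name=='wrist':
        s=env.get_state(); T=np.eye(4); T[:3,:3]=R.from_quat(s['tcp_rot']).as_matrix(); T[:3,3]=s['position']
        E=T@p['tool_from_camera']
    else: E=p['extrinsics']
    return K,p['D'],E
def p2w(c,uv,z):
    K,D,E=c
    n=cv2.undistortPoints(np.array(uv,float).reshape(-1,1,2),K,D).reshape(-1,2)
    d=np.c_[n,np.ones(len(n))]@E[:3,:3].T
    return E[:3,3]+d*((z-E[2,3])/d[:,2])[:,None]
def w2p(c,P):
    K,D,E=c; M=np.linalg.inv(E)
    return cv2.projectPoints(np.array(P,float).reshape(-1,1,3),cv2.Rodrigues(M[:3,:3])[0],M[:3,3],K,D)[0].reshape(-1,2)
def bars(img,c,z=.018,rois=None):
    hsv=cv2.cvtColor(img,cv2.COLOR_RGB2HSV); m=(hsv[...,2]<100).astype(np.uint8)
    out=[]
    for k in cv2.findContours(m,cv2.RETR_EXTERNAL,cv2.CHAIN_APPROX_NONE)[0]:
        if cv2.contourArea(k)<300: continue
        r=cv2.minAreaRect(k); a,b=sorted(r[1])
        if a<5 or b/a<4 : continue
        q=p2w(c,cv2.boxPoints(r),z)[:,:2]
        e=q[1]-q[0]; f=q[2]-q[1]
        if np.linalg.norm(f)>np.linalg.norm(e): e,f=f,e
        out.append((q.mean(0).round(4),np.linalg.norm(e).round(4),np.linalg.norm(f).round(4),round(float(np.degrees(np.arctan2(e[1],e[0]))%180),1),r[0]))
    return out
def yaw():  # direction of tool x in world, deg; tool y too
    M=R.from_quat(env.get_state()['tcp_rot']).as_matrix()
    return np.degrees(np.arctan2(M[1,:2],M[0,:2]))
E
python3 - <<'E'
from h import *
img=cv2.imread('pics/top0.png')[...,::-1]; c=cam('top')
for b in bars(img,c): print(b)
print('screws',p2w(c,[(308,211),(343.5,218),(379,225.5)],.065).round(4).tolist())
print('driver top',p2w(c,[(461,232)],.165).round(3),'stand',p2w(c,[(447,246)],.075).round(3),'spool',p2w(c,[(422,293)],.038).round(3))
print(yaw())
E
python3 -c "
import cv2;i=cv2.imread('pics/top0.png')[170:290,280:520];cv2.imwrite('pics/topc.png',cv2.resize(i,None,fx=3.3,fy=3.3,interpolation=cv2.INTER_CUBIC))"
```

```text
(array([ 0.4674, -0.3237]), np.float64(0.1591), np.float64(0.022), 167.5, (472.4930114746094, 322.608642578125))
(array([0.3969, 0.6044]), np.float64(0.2443), np.float64(0.0293), 0.2, (50.0291862487793, 330.6534118652344))
(array([0.4729, 0.2312]), np.float64(0.1578), np.float64(0.0198), 173.4, (222.226806640625, 305.4414367675781))
(array([0.4692, 0.3748]), np.float64(0.1581), np.float64(0.0227), 167.0, (157.601806640625, 303.2149353027344))
(array([ 0.9397, -0.6266]), np.float64(0.2072), np.float64(0.0515), 90.2, (596.9944458007812, 130.5958251953125))
screws [[0.6864, 0.0534, 0.065], [0.6751, -0.0255, 0.065], [0.6628, -0.1041, 0.065]]
driver top [[ 0.635 -0.256  0.165]] stand [[ 0.624 -0.251  0.075]] spool [[ 0.523 -0.207  0.038]]
[160.53260849  70.53260961]
```

View pics/topc.png

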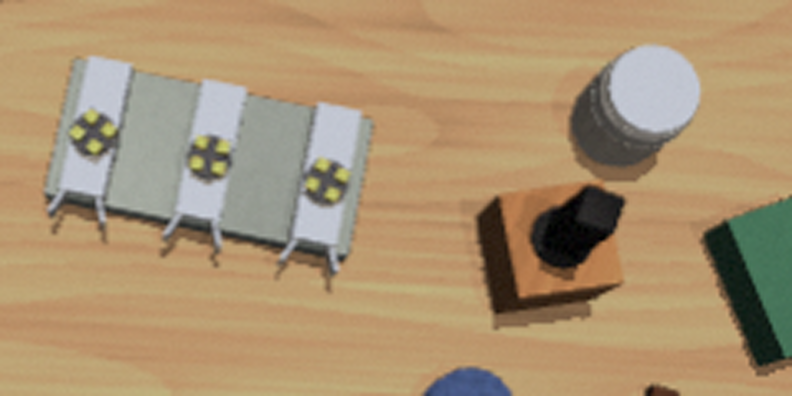

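```bash
python3 -m jog '.05 -.1 0 0 93; .1 -.2 0 0 93; .15 -.3 0 0 93; .2 -.4 0 0 93; .25 -.5 0 0 93; .3 -.6 0 .03 93; .35 -.7 0 .061 93; .4 -.8 0 .061 93'
python3 -m jog '.08 -.1 0 0 93; .16 -.2 0 0 93; .24 -.31 0 0 93; .24 -.31 0 0 93; .24 -.31 0 0 93; .24 -.31 0 0 93; .24 -.31 0 0 93; .24 -.31 0 0 93'
python3 - <<'E'
from h import *
s=env.get_state();print(s['position'],yaw(),s['time_s'])
np.save('c1.npy',np.array(cam('wrist'),dtype=object),allow_pickle=True)
cv2.imwrite('pics/w1.png',env.read_camera('wrist')[...,::-1])
E
```

```text
time_s: 1.15
position: [0.449, 0.1872, 0.2187]
tcp_rot: [0.073, 0.997, 0.0, 0.0]
wrist_force: [0.5, 0.2, -0.1]
width: 0.0928
grasp_force: 0.0
time_s: 2.15
position: [0.5923, 0.0041, 0.219]
tcp_rot: [0.073, 0.997, 0.0, 0.0]
wrist_force: [0.8, -0.5, -0.6]
width: 0.0931
grasp_force: 0.0
[0.59227875 0.00405381 0.21895808] [171.57936558  81.57936836] 2.15
```

View pics/w1.png

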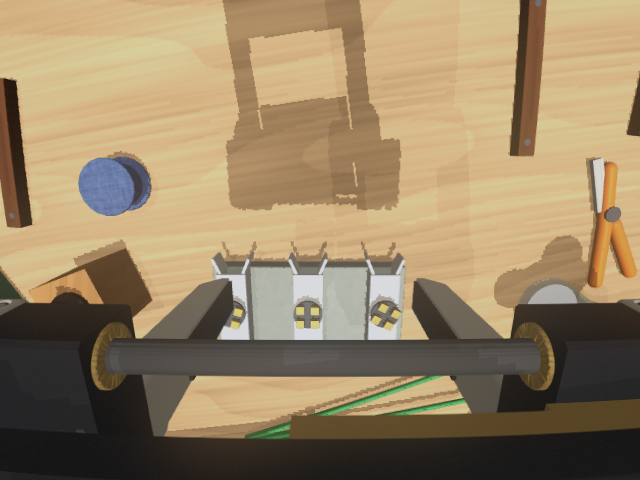

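The wrist view shows the rail's three mouths at row 255 or so and the screws at about (236,315), (308,315) and (386,315), partly hidden by the fingers. I'll back off and go lower for a cleaner view.

```bash
python3 -m jog '-.07 -.03 -.05 0 93; -.14 -.06 -.1 0 93; -.14 -.06 -.1 0 93; -.14 -.06 -.1 0 93; -.14 -.06 -.1 0 93; -.14 -.06 -.1 0 93; -.14 -.06 -.1 0 93; -.14 -.06 -.1 0 93'
python3 - <<'E'
from h import *
s=env.get_state();print(s['position'],yaw(),s['time_s'])
np.save('c2.npy',np.array(cam('wrist'),dtype=object),allow_pickle=True)
i=env.read_camera('wrist')[...,::-1];cv2.imwrite('pics/w2.png',i)
cv2.imwrite('pics/w2c.png',cv2.resize(i[170:400,160:480],None,fx=2.5,fy=2.5,interpolation=cv2.INTER_CUBIC))
E
```

```text
time_s: 3.2
position: [0.5087, -0.0328, 0.1586]
tcp_rot: [0.074, 0.997, -0.0, -0.0]
wrist_force: [0.4, -1.0, 0.3]
width: 0.0932
grasp_force: 0.0
[ 0.50871022 -0.03275238  0.15861786] [171.51729482  81.51729502] 3.2
```

View pics/w2c.png

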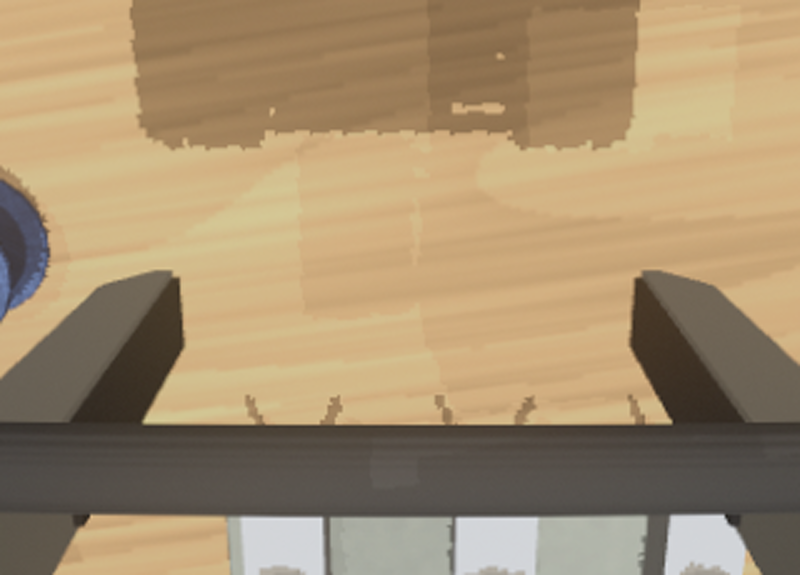

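The lower crop has the rail hidden behind the gripper crossbar. The camera has to go over the rail, so the tool must go further out.

```bash
python3 -m jog '.09 0 .02 0 93; .18 0 .02 0 93; .27 0 .02 0 93; .34 0 .02 0 93; .34 0 .02 0 93; .34 0 .02 0 93; .34 0 .02 0 93; .34 0 .02 0 93'
python3 - <<'E'
from h import *
s=env.get_state();print(s['position'],yaw(),s['time_s'])
np.save('c3.npy',np.array(cam('wrist'),dtype=object),allow_pickle=True)
i=env.read_camera('wrist')[...,::-1];cv2.imwrite('pics/w3.png',i)
cv2.imwrite('pics/w3c.png',cv2.resize(i[60:300,160:480],None,fx=2.5,fy=2.5,interpolation=cv2.INTER_CUBIC))
E
```

```text
time_s: 4.25
position: [0.7121, -0.0329, 0.1713]
tcp_rot: [0.074, 0.997, -0.0, 0.0]
wrist_force: [-0.2, -0.0, 0.2]
width: 0.0933
grasp_force: 0.0
[ 0.71210663 -0.03285268  0.17133771] [171.50485767  81.50486002] 4.25
```

View pics/w3c.png

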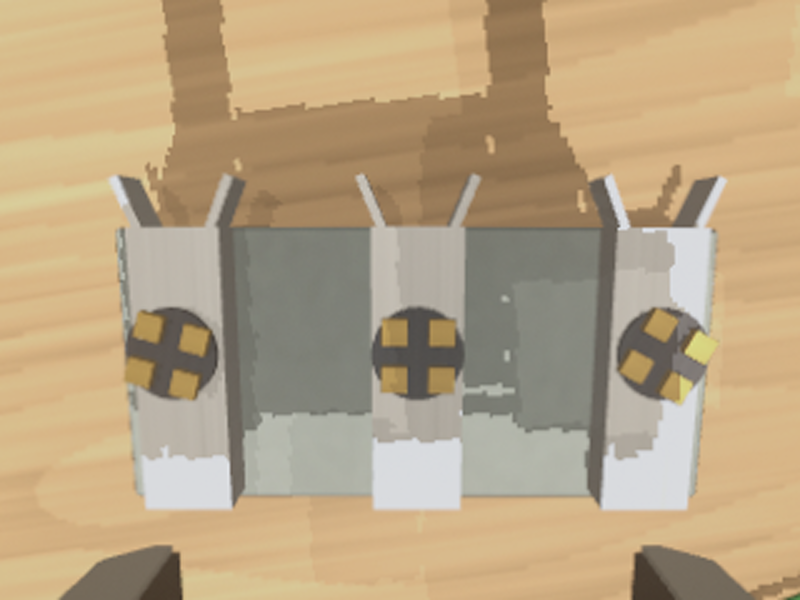

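The crop is clear. Screw heads 1 to 3 are at crop (171,354), (418,353) and (664,354). The mouth edge is at row 228, with tubes at columns 125–222, 371–465 and 618–715. The slots are turned about 16°, 0° and 30° clockwise.

Run:
```python
from h import *
c=tuple(np.load('c3.npy',allow_pickle=True)); c=(c[0].astype(float),c[1].astype(float),c[2].astype(float))
i=cv2.imread('pics/w3.png')
f=lambda L:np.array(L)/2.5+[160,60]
S=p2w(c,f([(171,353.5),(418,353),(664,354)]),.0647)[:,:2]
m=p2w(c,f([(125,228),(222,228),(371,228),(465,228),(618,228),(715,228)]),.048)[:,:2]
b=p2w(c,f([(146,509),(232,509),(373,509),(461,509),(602,509),(689,509)]),.048)[:,:2]
M=(m[::2]+m[1::2])/2;B=(b[::2]+b[1::2])/2
print('screws',S.round(4).tolist(),'\nmouth',M.round(4).tolist(),'\nback',B.round(4).tolist())
print('widths',np.linalg.norm(m[1::2]-m[::2],axis=1),np.linalg.norm(b[1::2]-b[::2],axis=1))
a=lambda v:np.degrees(np.arctan2(v[...,1],v[...,0]))
print('bore ang',a(B-M),'screwline-90',a(S[2]-S[0])-90,'mouthline-90',a(m[-1]-m[0])-90,'pitch',np.linalg.norm(S[2]-S[0]),'len',np.linalg.norm(B-M,axis=1),'s-m',np.linalg.norm(S-M,axis=1))
blk=[[(149,326),(194,339),(184,385),(139,372)],[(395,331),(442,331),(441,380),(395,380)],[(660,323),(700,347),(678,388),(637,367)]]
for q in blk:
    P=p2w(c,f(q),.0647)[:,:2]; print('slot ang',a(P[1]-P[0])-90,a(P[2]-P[3])-90,a(P[3]-P[0]),a(P[2]-P[1]),P.mean(0).round(4))
```

```text
screws [[0.669, -0.1009], [0.6805, -0.0236], [0.6922, 0.0534]] 
mouth [[0.6306, -0.0963], [0.6427, -0.0179], [0.6542, 0.0621]] 
back [[0.7253, -0.1113], [0.7371, -0.032], [0.749, 0.0476]]
widths [0.03173971 0.03039479 0.0318504 ] [0.03047383 0.03084283 0.03091512]
bore ang [-9.00364663 -8.50852001 -8.69694352] screwline-90 -8.545511178162101 mouthline-90 -8.466699111843667 pitch 0.1560736509449703 len [0.09582509 0.09545213 0.09593311] s-m [0.03862125 0.03828273 0.03893437]
slot ang -25.0023013491694 -25.123757544399353 -24.836651828395677 -24.100148387118512 [ 0.6694 -0.1025]
slot ang -8.483601999110107 -8.490214363284352 -8.671333679009413 -9.083908869460487 [ 0.6814 -0.0237]
slot ang -37.822550036365406 -34.65943629143289 -33.0646033803957 -33.067976105350816 [0.6932 0.0549]
```

```bash
python3 -m jog '-.1 0 .05 0 93; -.2 0 .1 0 93; -.3 .1 .1 0 93; -.3 .2 .1 0 93; -.3 .3 .1 0 93; -.3 .4 .1 0 93; -.3 .53 .1 0 93; -.3 .53 .1 0 93'
python3 -m jog '0 0 0 0 93; 0 0 0 0 93; 0 0 0 0 93; 0 0 0 0 93; 0 0 0 0 93; 0 0 0 0 93; 0 0 0 0 93; 0 0 0 0 93'
python3 - <<'E'
from h import *
s=env.get_state();print(s['position'],yaw(),s['time_s'])
c=cam('wrist');i=env.read_camera('wrist');cv2.imwrite('pics/w4.png',i[...,::-1])
for b in bars(i,c): print(b)
E
```

```text
time_s: 5.3
position: [0.5317, 0.2879, 0.2308]
tcp_rot: [0.073, 0.997, 0.0, 0.0]
wrist_force: [1.0, -0.8, 0.2]
width: 0.0929
grasp_force: 0.0
time_s: 6.3
position: [0.5326, 0.2852, 0.2306]
tcp_rot: [0.074, 0.997, -0.0, -0.0]
wrist_force: [0.2, 0.1, 0.3]
width: 0.0932
grasp_force: 0.0
[0.53259688 0.2852068  0.23064307] [171.5132468  81.5132468] 6.3
(array([0.4749, 0.2357]), np.float64(0.1524), np.float64(0.0191), 173.4, (268.0914611816406, 168.48667907714844))
(array([0.4718, 0.3748]), np.float64(0.154), np.float64(0.0137), 167.4, (397.0599060058594, 146.01181030273438))
(array([0.4368, 0.6096]), np.float64(0.1695), np.float64(0.0406), 0.2, (608.9999389648438, 83.49998474121094))
```

View pics/w4.png

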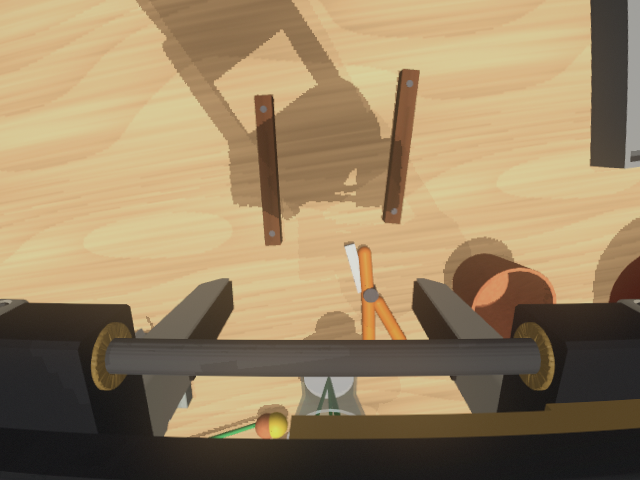

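The view shows two bars with nail dots on their centre lines: bar 2 at (263.5,109) and (272,233), bar 3 at (410,83) and (394,212). The shears and pot are further out.

```bash
cat >> h.py <<'E'
def nails(c,a,b):
    P=p2w(c,[a,b],.018)[:,:2]; v=P[0]-P[1]; return P.mean(0).round(4),np.linalg.norm(v).round(4),np.degrees(np.arctan2(v[1],v[0])).round(2)
E
python3 - <<'E'
from h import *
c=cam('wrist')
print(nails(c,(263.5,109),(272,233)),nails(c,(410,83),(394,212)))
for e in [((263.5,96),(273.5,245)),((410,70),(392,223))]: print(nails(c,*e))
E
```

```text
(array([0.4766, 0.235 ]), np.float64(0.1316), np.float64(173.4)) (array([0.4732, 0.3799]), np.float64(0.1337), np.float64(167.14))
(array([0.4773, 0.2357]), np.float64(0.1582), np.float64(173.35))
(array([0.473 , 0.3788]), np.float64(0.1585), np.float64(167.47))
```

```bash
python3 -m jog '-.086 -.037 -.05 .0105 93; -.172 -.074 -.1 .0105 80; -.172 -.074 -.19 .0105 60; -.172 -.074 -.28 .0105 50; -.172 -.074 -.33 .0105 50; -.172 -.074 -.36 .0105 50; -.172 -.074 -.3775 .0105 50; -.172 -.074 -.3775 .0105 50'
python3 -m jog '0 0 0 0 50; 0 0 0 0 50; 0 0 0 0 0; 0 0 0 0 0; 0 0 0 0 0; 0 0 0 0 0; 0 0 0 0 0; 0 0 0 0 0' 35
python3 -c "
from h import *
print(env.get_state()['position'],yaw())"
```

```text
time_s: 7.35
position: [0.4296, 0.2409, 0.0043]
tcp_rot: [0.058, 0.998, 0.0, 0.0]
wrist_force: [0.7, 0.4, 0.4]
width: 0.0499
grasp_force: 0.0
time_s: 8.35
position: [0.4294, 0.2408, 0.0042]
tcp_rot: [0.058, 0.998, -0.0, -0.0]
wrist_force: [-1.1, -1.3, 0.9]
width: 0.0179
grasp_force: 35.0
[0.4293758  0.24076248 0.0041528 ] [173.40153088  83.40153112]
```

```bash
python3 -m jog '0 0 .06 0 0; 0 0 .1 0 0; .03 -.1 .1 -.0111 0; .06 -.2 .1 -.0111 0; .08 -.3 .1 -.0111 0; .0952 -.3918 .1 -.0111 0; .0952 -.3918 .06 -.0111 0; .0952 -.3918 .0392 -.0111 0'
python3 -m jog '0 0 0 0 0; 0 0 0 0 0; 0 0 0 0 0; 0 0 0 0 0; 0 0 0 0 0; 0 0 0 0 0; 0 0 0 0 0; 0 0 0 0 0'
python3 - <<'E'
from h import *
s=env.get_state();print(s['position'],yaw(),s['time_s'])
i=env.read_camera('wrist')[...,::-1];cv2.imwrite('pics/w5.png',i)
E
```

```text
time_s: 9.35
position: [0.486, 0.0053, 0.0265]
tcp_rot: [0.076, 0.997, 0.0, -0.001]
wrist_force: [-0.3, 0.9, -0.8]
width: 0.0174
grasp_force: 35.0
time_s: 10.35
position: [0.4865, 0.0057, 0.0277]
tcp_rot: [0.075, 0.997, -0.0, -0.0]
wrist_force: [-0.1, -0.6, -0.0]
width: 0.0176
grasp_force: 35.0
[0.48650646 0.00568285 0.02765914] [171.40163348  81.40163354] 10.35
```

View pics/w5.png

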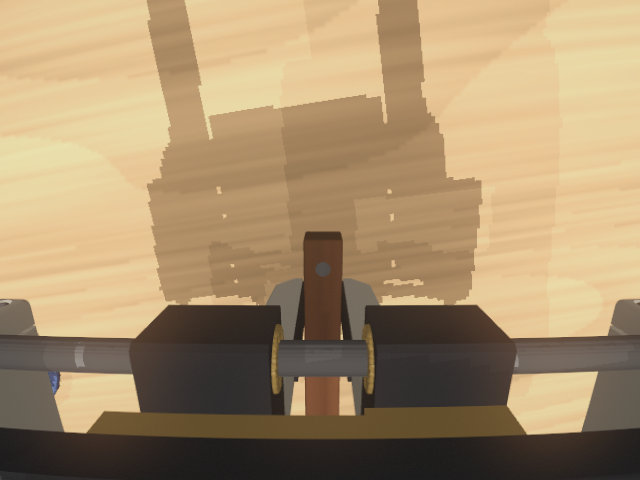

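The bar is straight in the fingers and centred on column 323. Inserting now.

```bash
python3 -m jog '.0165 -.0025 0 0 0; .033 -.005 0 0 0; .0495 -.0075 0 0 0; .066 -.01 0 0 0; .0824 -.0125 0 0 0; .0989 -.015 0 0 0; .0989 -.015 0 0 0; .0989 -.015 0 0 0'
python3 -m jog '0 0 0 0 0; .0165 -.0025 0 0 0; .033 -.005 0 0 0; .0495 -.0075 0 0 0; .066 -.01 0 0 0; .0742 -.0112 0 0 0; .0824 -.0125 0 0 0; .0824 -.0125 0 0 0'
```

```text
time_s: 11.4
position: [0.5457, -0.0032, 0.0276]
tcp_rot: [0.075, 0.997, 0.0, -0.0]
wrist_force: [0.2, -0.3, -1.0]
width: 0.0173
grasp_force: 35.0
time_s: 12.4
position: [0.5954, -0.0108, 0.0276]
tcp_rot: [0.075, 0.997, -0.0, -0.0]
wrist_force: [0.1, 0.2, -0.5]
width: 0.0179
grasp_force: 35.0
```

```bash
python3 -m jog '.0035 -.0005 0 0 0; .007 -.001 0 0 0; .0105 -.0016 0 0 0; .014 -.0021 0 0 0; .0175 -.0026 0 0 0; .0195 -.003 0 0 0; .0195 -.003 0 0 0; .0195 -.003 0 0 0'
```

```text
time_s: 13.4
position: [0.6047, -0.0122, 0.0265]
tcp_rot: [0.075, 0.997, 0.0, -0.003]
wrist_force: [-17.3, 2.3, 2.2]
width: 0.0176
grasp_force: 35.0
```

```bash
python3 -m jog '0 0 0 0 40; 0 0 0 0 40; 0 0 0 0 40; 0 0 .05 0 40; 0 0 .1 0 40; -.05 .1 .2 0 60; -.1 .2 .3 0 93; -.12 .3 .33 0 93'
python3 -m jog '0 .1 0 0 93; 0 .2 0 0 93; 0 .22 0 0 93; 0 .22 0 0 93; 0 .22 0 0 93; 0 .22 0 0 93; 0 .22 0 0 93; 0 .22 0 0 93'
python3 - <<'E'
from h import *
s=env.get_state();print(s['position'],yaw(),s['time_s'])
c=cam('wrist');i=env.read_camera('wrist');cv2.imwrite('pics/w6.png',i[...,::-1])
for b in bars(i,c): print(b)
print(w2p(c,[(.473,.379,.018)]))
E
```

```text
time_s: 14.4
position: [0.5484, 0.1241, 0.2031]
tcp_rot: [0.076, 0.997, 0.0, 0.001]
wrist_force: [0.5, -0.0, -0.0]
width: 0.065
grasp_force: 0.0
time_s: 15.4
position: [0.5489, 0.2548, 0.2008]
tcp_rot: [0.075, 0.997, 0.0, 0.0]
wrist_force: [-0.3, 0.5, 0.0]
width: 0.0928
grasp_force: 0.0
[0.54893955 0.25482973 0.20076863] [171.37131134  81.37131159] 15.4
(array([0.47  , 0.3688]), np.float64(0.1559), np.float64(0.0047), 167.2, (426.4072265625, 122.35835266113281))
[[436.95746498 127.6899418 ]]
```

View pics/w6.png

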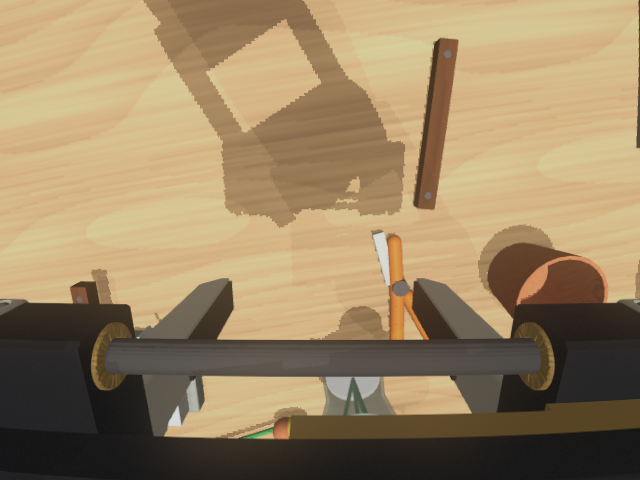

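Bar 3 hasn't moved: its nails are at (448,54) and (428,196). Next I'll grasp it for socket 3.

```bash
python3 -m jog '-.08 .08 0 0 93; -.16 .16 0 -.0226 80; -.2045 .2253 -.05 -.0226 60; -.2045 .2253 -.15 -.0226 50; -.2045 .2253 -.24 -.0226 50; -.2045 .2253 -.3 -.0226 50; -.2045 .2253 -.3277 -.0226 50; -.2045 .2253 -.3277 -.0226 50'
python3 -m jog '0 0 0 0 50; 0 0 0 0 50; 0 0 0 0 0; 0 0 0 0 0; 0 0 0 0 0; 0 0 0 0 0; 0 0 0 0 0; 0 0 0 0 0' 35
python3 -c "
from h import *
print(env.get_state()['position'],yaw())"
```

```text
time_s: 16.45
position: [0.4261, 0.3903, 0.0039]
tcp_rot: [0.11, 0.994, -0.0, -0.0]
wrist_force: [-0.0, -0.2, -0.1]
width: 0.0502
grasp_force: 0.0
time_s: 17.45
position: [0.4262, 0.3904, 0.0041]
tcp_rot: [0.11, 0.994, -0.0, -0.0]
wrist_force: [-0.3, -0.6, 1.4]
width: 0.018
grasp_force: 35.0
[0.42615695 0.39038912 0.00407962] [167.33564424  77.33564431]
```

```bash
python3 -m jog '0 0 .08 0 0; 0 -.05 .12 0 0; 0 -.15 .12 .0226 0; .02 -.25 .12 .0226 0; .05 -.35 .12 .0226 0; .08 -.44 .12 .0226 0; .1195 -.5085 .12 .0226 0; .1195 -.5085 .07 .0226 0'
python3 -m jog '0 0 -.0307 0 0; 0 0 -.0307 0 0; 0 0 -.0307 0 0; 0 0 -.0307 0 0; .0165 -.0025 -.0307 0 0; .033 -.005 -.0307 0 0; .0495 -.0075 -.0307 0 0; .066 -.01 -.0307 0 0'
python3 -c "
from h import *
print(env.get_state()['position'],yaw())"
```

```text
time_s: 18.45
position: [0.5001, 0.0829, 0.0476]
tcp_rot: [0.077, 0.997, 0.0, 0.002]
wrist_force: [-0.0, 0.5, -1.5]
width: 0.0172
grasp_force: 35.0
time_s: 19.45
position: [0.5383, 0.0791, 0.0275]
tcp_rot: [0.075, 0.997, -0.0, -0.0]
wrist_force: [0.3, -0.3, -1.1]
width: 0.0175
grasp_force: 35.0
[0.53827041 0.07910959 0.0275445 ] [171.39421005  81.39421063]
```

```bash
python3 -m jog '.0165 -.0025 0 0 0; .033 -.005 0 0 0; .0495 -.0075 0 0 0; .066 -.01 0 0 0; .0824 -.0125 0 0 0; .0989 -.015 0 0 0; .1154 -.0175 0 0 0; .1154 -.0175 0 0 0'
python3 -m jog '.0035 -.0005 0 0 0; .007 -.001 0 0 0; .0105 -.0016 0 0 0; .014 -.0021 0 0 0; .0175 -.0026 0 0 0; .0195 -.003 0 0 0; .0195 -.003 0 0 0; .0195 -.003 0 0 0'
```

```text
time_s: 20.45
position: [0.6072, 0.0687, 0.0275]
tcp_rot: [0.075, 0.997, -0.0, -0.0]
wrist_force: [0.2, -0.5, -0.6]
width: 0.018
grasp_force: 35.0
time_s: 21.45
position: [0.6164, 0.0673, 0.0266]
tcp_rot: [0.075, 0.997, -0.0, -0.003]
wrist_force: [-15.1, 1.7, 1.2]
width: 0.0178
grasp_force: 35.0
```

```bash
python3 -m jog '0 0 0 0 40; 0 0 0 0 40; 0 0 0 0 40; 0 0 .06 0 40; 0 0 .15 0 40; -.05 -.08 .25 0 60; -.1 -.18 .33 0 93; -.16 -.28 .33 0 93'
python3 -m jog '0 -.1 0 0 93; 0 -.2 0 0 93; 0 -.3 0 0 93; 0 -.3 0 0 93; 0 -.3 0 0 93; 0 -.3 0 0 93; 0 -.3 0 0 93; 0 -.3 0 0 93'
python3 - <<'E'
from h import *
s=env.get_state();print(s['position'],yaw(),s['time_s'])
c=cam('wrist');i=env.read_camera('wrist');cv2.imwrite('pics/w7.png',i[...,::-1])
t=env.read_camera('top');cv2.imwrite('pics/top7.png',t[...,::-1])
for b in bars(t,cam('top')): print(b)
E
```

```text
time_s: 22.45
position: [0.5425, -0.0668, 0.2187]
tcp_rot: [0.074, 0.997, -0.0, 0.002]
wrist_force: [0.9, -0.6, -0.4]
width: 0.0655
grasp_force: 0.0
time_s: 23.45
position: [0.5427, -0.2453, 0.2161]
tcp_rot: [0.074, 0.997, -0.0, 0.0]
wrist_force: [-0.8, 0.4, 1.0]
width: 0.0927
grasp_force: 0.0
[ 0.54272828 -0.2452583   0.21611053] [171.45582249  81.45582119] 23.45
(array([0.3968, 0.6038]), np.float64(0.2443), np.float64(0.0283), 179.9, (50.29730224609375, 330.7162170410156))
(array([ 0.9403, -0.6266]), np.float64(0.2073), np.float64(0.0507), 89.9, (597.0078735351562, 130.37550354003906))
```

View pics/w7.png

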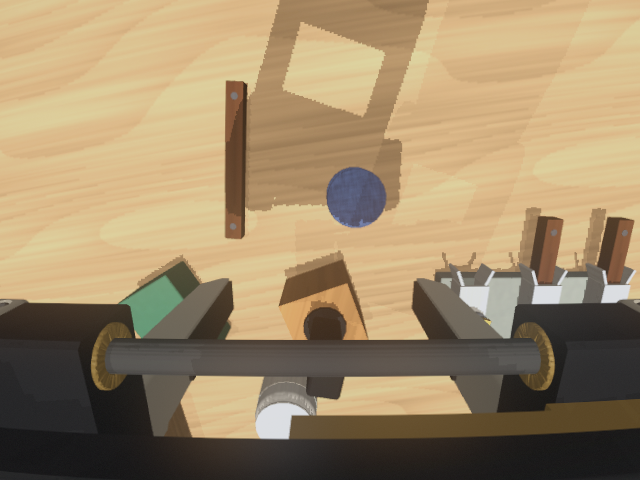

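Bar 1's nails are at (234,96) and (233.5,226). The other two bars are seated in sockets 2 and 3 on the right, and the spool is at (356,197).

Run:
```python
from h import *
c=cam('wrist');s=env.get_state()['position']
P,l,a=nails(c,(234.3,96),(233.5,226.5));print(P,l,a,nails(c,(236,81),(235.5,239)))
print('seated nail',p2w(c,[(555,233),(623,233)],.040))
u=np.array([np.cos(np.radians(a)),np.sin(np.radians(a))]);g=P+.048*u
print(g,(g-s[:2])/.6,(.0042-s[2])/.6,(a-yaw()[0])/180)
```

```text
[ 0.4711 -0.3263] 0.132 167.71 (array([ 0.4714, -0.3245]), np.float64(0.1598), np.float64(167.96))
seated nail [[ 0.58763731 -0.0071199   0.04      ]
 [ 0.59891343  0.06936355  0.04      ]]
[ 0.42420003 -0.31608273] [-0.19742181 -0.11756947] -0.353041779786549 -0.020689252362021668
```

```bash
python3 -m jog '-.08 -.05 0 0 93; -.16 -.1 0 -.0207 80; -.1975 -.1175 -.08 -.0207 60; -.1975 -.1175 -.18 -.0207 50; -.1975 -.1175 -.26 -.0207 50; -.1975 -.1175 -.32 -.0207 50; -.1975 -.1175 -.353 -.0207 50; -.1975 -.1175 -.353 -.0207 50'
python3 -m jog '0 0 0 0 50; 0 0 0 0 50; 0 0 0 0 0; 0 0 0 0 0; 0 0 0 0 0; 0 0 0 0 0; 0 0 0 0 0; 0 0 0 0 0' 35
python3 - <<'E'
from h import *
s=env.get_state()['position'];print(s,yaw())
d=np.array([np.cos(np.radians(-8.6)),np.sin(np.radians(-8.6))]);m=np.array([.6306,-.0966])
print((m-.158*d-s[:2])/.6,(.0277-s[2])/.6,(171.4-yaw()[0])/180)
E
```

```text
time_s: 24.55
position: [0.4238, -0.3161, 0.0036]
tcp_rot: [0.107, 0.994, 0.0, -0.001]
wrist_force: [0.7, 0.0, -0.4]
width: 0.0501
grasp_force: 0.0
time_s: 25.55
position: [0.4241, -0.3164, 0.0042]
tcp_rot: [0.107, 0.994, -0.0, -0.0]
wrist_force: [-0.4, 0.5, 1.7]
width: 0.0176
grasp_force: 35.0
[ 0.42406131 -0.31638964  0.00415304] [167.67748626  77.67748627]
[0.08385864 0.40569371] 0.039244940259685925 0.020680631901197916
```

```bash
python3 -m jog '-.02 0 .09 0 0; -.04 .02 .14 0 0; -.04 .12 .14 0 0; -.04 .22 .14 .0207 0; 0 .32 .14 .0207 0; .05 .4057 .14 .0207 0; .0839 .4057 .14 .0207 0; .0839 .4057 .08 .0207 0'
python3 -m jog '0 0 -.0408 0 0; 0 0 -.0408 0 0; 0 0 -.0408 0 0; 0 0 -.0408 0 0; .0165 -.0025 -.0408 0 0; .033 -.005 -.0408 0 0; .0495 -.0075 -.0408 0 0; .066 -.01 -.0408 0 0'
python3 -c "
from h import *
print(env.get_state()['position'],yaw())"
```

```text
time_s: 26.55
position: [0.4768, -0.0723, 0.0537]
tcp_rot: [0.074, 0.997, -0.0, 0.002]
wrist_force: [0.4, 0.3, -0.8]
width: 0.0176
grasp_force: 35.0
time_s: 27.55
position: [0.5148, -0.0791, 0.0275]
tcp_rot: [0.075, 0.997, 0.0, -0.0]
wrist_force: [-0.1, 0.0, 0.3]
width: 0.0176
grasp_force: 35.0
[ 0.51479396 -0.0790702   0.02754479] [171.40350207  81.40350156]
```

```bash
python3 -m jog '.0165 -.0025 0 0 0; .033 -.005 0 0 0; .0495 -.0075 0 0 0; .066 -.01 0 0 0; .0824 -.0125 0 0 0; .0989 -.015 0 0 0; .1154 -.0175 0 0 0; .1154 -.0175 0 0 0'
python3 -m jog '.0035 -.0005 0 0 0; .007 -.001 0 0 0; .0105 -.0016 0 0 0; .014 -.0021 0 0 0; .0175 -.0026 0 0 0; .0195 -.003 0 0 0; .0195 -.003 0 0 0; .0195 -.003 0 0 0'
```

```text
time_s: 28.55
position: [0.5838, -0.0896, 0.0275]
tcp_rot: [0.075, 0.997, 0.0, -0.0]
wrist_force: [0.1, -0.1, -0.7]
width: 0.0179
grasp_force: 35.0
time_s: 29.55
position: [0.5926, -0.0909, 0.0265]
tcp_rot: [0.075, 0.997, 0.0, -0.003]
wrist_force: [-18.3, 2.8, 4.1]
width: 0.0174
grasp_force: 35.0
```

```bash
python3 -m jog '0 0 0 0 40; 0 0 0 0 40; 0 0 0 0 40; 0 0 .06 0 40; 0 0 .15 0 40; 0 0 .25 0 60; 0 0 .34 0 93; .08 -.1 .34 0 93'
python3 -m jog '.09 -.16 0 0 93; .09 -.16 0 0 93; .09 -.16 0 0 93; .09 -.16 0 0 93; .09 -.16 0 0 93; .09 -.16 0 0 93; .09 -.16 0 0 93; .09 -.16 0 0 93'
python3 - <<'E'
from h import *
s=env.get_state();print(s['position'],yaw(),s['time_s'])
c=cam('wrist');i=env.read_camera('wrist');cv2.imwrite('pics/w8.png',i[...,::-1])
E
```

```text
time_s: 30.55
position: [0.6353, -0.139, 0.2391]
tcp_rot: [0.073, 0.997, -0.001, 0.005]
wrist_force: [0.7, 0.2, 1.0]
width: 0.0653
grasp_force: 0.0
time_s: 31.55
position: [0.688, -0.2358, 0.2318]
tcp_rot: [0.075, 0.997, -0.0, 0.0]
wrist_force: [-0.0, 0.8, -0.1]
width: 0.0928
grasp_force: 0.0
[ 0.68796023 -0.23582194  0.23181335] [171.42111909  81.42111864] 31.55
```

View pics/w8.png

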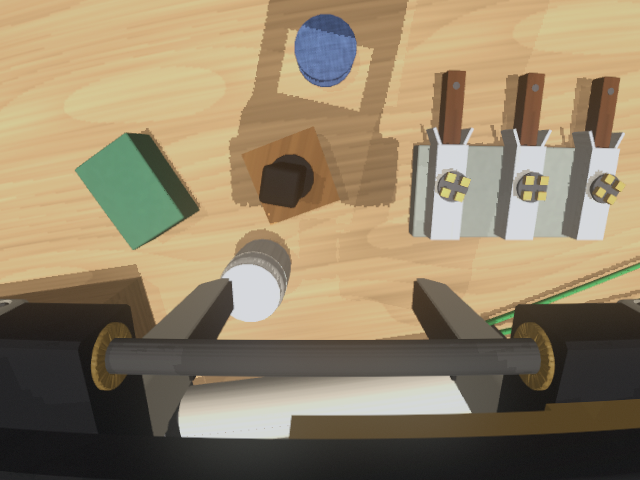

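The wrist view shows the driver handle at about (283,184) with its guard at (293,176). The three bars are seated. I'll enlarge the driver.

Run:
```python
import cv2,numpy as np
i=cv2.imread('pics/w8.png')[120:230,235:350].astype(float)
i=255*np.clip(i/130,0,1)**.45
cv2.imwrite('pics/w8c.png',cv2.resize(i.astype(np.uint8),None,fx=5,fy=5,interpolation=cv2.INTER_NEAREST))
```

```text
(no output)
```

View pics/w8c.png

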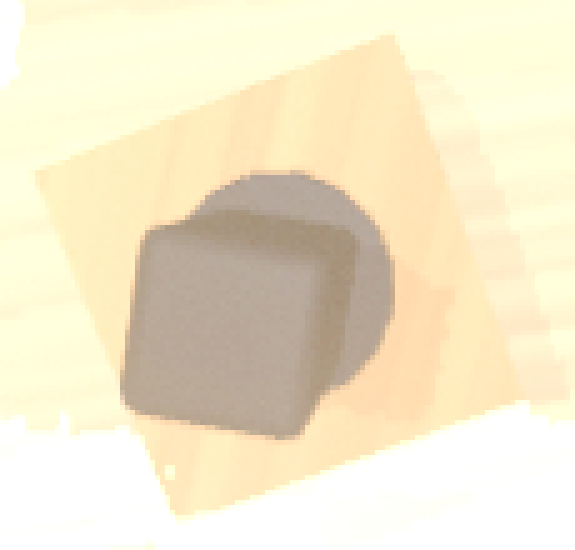

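Run:
```python
from h import *
c=cam('wrist');f=lambda L:np.array(L)/5+[235,120]-.4
H=p2w(c,f([(146,234),(322,253),(298,437),(124,408)]),.165)[:,:2]
S=p2w(c,f([(36,172),(397,35),(524,402),(180,520)]),.075)[:,:2]
G=p2w(c,f([(277,287),(393,285),(285,170)]),.081)[:,:2]
a=lambda v:np.degrees(np.arctan2(v[1],v[0]))
print('H',H.mean(0),[np.linalg.norm(H[k]-H[k-1]).round(4) for k in range(4)],[round(a(H[k]-H[k-1])%90,1) for k in range(4)])
print('S',S.mean(0),[np.linalg.norm(S[k]-S[k-1]).round(4) for k in range(4)],[round(a(S[k]-S[k-1])%90,1) for k in range(4)])
print('G',G, np.linalg.norm(G[1:]-G[0],axis=1))
print(env.get_state()['qpos'])
```

```text
H [ 0.63609351 -0.25663333] [np.float64(0.0233), np.float64(0.0233), np.float64(0.0247), np.float64(0.0237)] [np.float64(71.8), np.float64(75.2), np.float64(72.9), np.float64(71.8)]
S [ 0.63628279 -0.25620022] [np.float64(0.0686), np.float64(0.0696), np.float64(0.0695), np.float64(0.0687)] [np.float64(11.8), np.float64(11.1), np.float64(11.0), np.float64(10.4)]
G [[ 0.63582456 -0.25686778]
 [ 0.6386202  -0.23616099]
 [ 0.61580994 -0.25196149]] [0.02089467 0.02060721]
[-3.65435848e-01  2.26697023e-01  1.29593062e+00 -1.79516395e-05
  1.61887681e+00 -1.78635681e+00]
```

```bash
python3 -m jog '-.0867 -.0347 0 -.0472 93; -.0867 -.0347 0 -.0472 60; -.0867 -.0347 0 -.0472 55; -.0867 -.0347 -.05 -.0472 55; -.0867 -.0347 -.1 -.0472 55; -.0867 -.0347 -.15 -.0472 55; -.0867 -.0347 -.2013 -.0472 55; -.0867 -.0347 -.2013 -.0472 55'
python3 -m jog '0 0 0 0 55; 0 0 0 0 55; 0 0 0 0 0; 0 0 0 0 0; 0 0 0 0 0; 0 0 0 0 0; 0 0 0 0 0; 0 0 0 0 0' 55
python3 -c "
from h import *
s=env.get_state();print(s['position'],yaw(),s['torque'])"
```

```text
time_s: 32.6
position: [0.6357, -0.256, 0.1083]
tcp_rot: [0.148, 0.989, 0.001, -0.002]
wrist_force: [0.5, 0.2, -0.1]
width: 0.0551
grasp_force: 0.0
time_s: 33.6
position: [0.636, -0.2569, 0.111]
tcp_rot: [0.149, 0.989, -0.0, 0.0]
wrist_force: [-0.9, 0.8, 1.2]
width: 0.0258
grasp_force: 54.8
[ 0.63596914 -0.25694912  0.11099036] [162.90776914  72.9077689 ] [-0.01568057  0.11007157 -0.0626541 ]
```

```bash
python3 -m jog '0 0 .06 0 0; 0 0 .12 0 0; 0 0 .18 0 0; .02 .09 .2 -.02 0; .04 .18 .2 -.0433 0; .056 .2567 .2 -.0433 0; .056 .2567 .16 -.0433 0; .056 .2567 .1167 -.0433 0'
python3 -m jog '0 0 0 0 0; 0 0 0 0 0; 0 0 0 0 0; 0 0 0 0 0; 0 0 0 0 0; 0 0 0 0 0; 0 0 0 0 0; 0 0 0 0 0'
python3 - <<'E'
from h import *
s=env.get_state();print(s['position'],yaw(),s['time_s'],s['wrist_force'],s['torque'])
i=env.read_camera('wrist')[...,::-1];cv2.imwrite('pics/w9.png',i)
a=i[150:420,150:490]; b=cv2.resize(a,(800,int(270*800/340)),interpolation=cv2.INTER_CUBIC)[:600]
t=env.read_camera('top')[...,::-1];cv2.imwrite('pics/top9.png',t)
s=env.read_camera('scene')[...,::-1];cv2.imwrite('pics/scene9.png',s)
v=np.hstack([cv2.resize(i,(440,330)),cv2.resize(s[190:310,235:355],(330,330),interpolation=cv2.INTER_CUBIC)]);cv2.imwrite('pics/v9.png',v)
E
```

```text
time_s: 34.6
position: [0.6697, -0.102, 0.1803]
tcp_rot: [0.215, 0.977, -0.0, 0.0]
wrist_force: [0.2, -0.1, -1.7]
width: 0.0251
grasp_force: 54.8
time_s: 35.6
position: [0.6696, -0.1029, 0.1809]
tcp_rot: [0.215, 0.977, -0.0, -0.0]
wrist_force: [-0.0, -0.2, -0.5]
width: 0.0258
grasp_force: 54.8
[ 0.6695745  -0.10286697  0.18086535] [155.11567636  65.11567654] 35.6 [-0.04061262 -0.23667926 -0.45512618] [-0.02641155  0.03317002 -0.06351836]
```

View pics/v9.png

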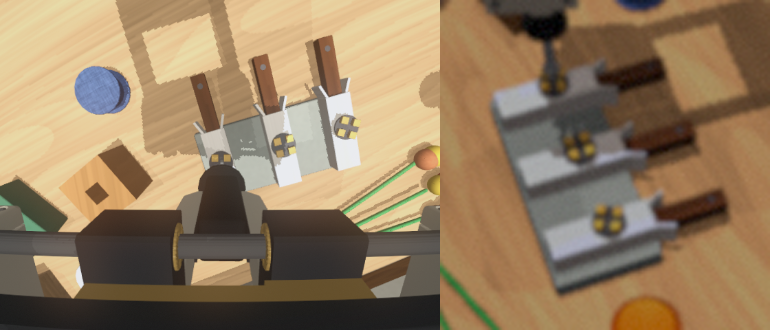

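The bit is above screw 1 and all three bars are seated. Lowering to engage.

```bash
python3 -m jog '0 0 -.008 0 0; 0 0 -.014 0 0; 0 0 -.017 0 0; 0 0 -.02 0 0; 0 0 -.023 0 0; 0 0 -.025 0 0; 0 0 -.025 0 0; 0 0 -.025 0 0'
```

```text
time_s: 36.75
position: [0.6696, -0.1029, 0.166]
tcp_rot: [0.215, 0.977, 0.0, 0.0]
wrist_force: [-0.3, 0.2, -0.7]
width: 0.0259
grasp_force: 54.8
```

```bash
python3 -m jog '0 0 -.0002 -.0444 0; 0 0 -.0008 -.0889 0; 0 0 -.0014 -.1333 0; 0 0 -.002 -.1778 0; 0 0 -.0026 -.2222 0; 0 0 -.0032 -.2667 0; 0 0 -.0038 -.3111 0; 0 0 -.0044 -.3556 0'
python3 -c "
from h import *
s=env.get_state();print(s['position'],yaw(),s['torque'],s['wrist_force'])"
```

```text
time_s: 37.75
position: [0.6693, -0.1034, 0.1635]
tcp_rot: [0.702, 0.712, -0.001, 0.0]
wrist_force: [-3.0, -3.0, 0.8]
width: 0.0256
grasp_force: 54.7
[ 0.66927386 -0.10339212  0.16347782] [90.83434744  0.83430996] [-0.92103297  0.89245378  0.11380322] [-2.96884458 -3.02567199  0.82922523]
```

```bash
python3 -m jog '0 0 -.0006 -.0444 0; 0 0 -.0012 -.0889 0; 0 0 -.0018 -.1333 0; 0 0 -.0024 -.1778 0; 0 0 -.003 -.2222 0; 0 0 -.0036 -.2667 0; 0 0 -.0042 -.3111 0; 0 0 -.0048 -.3556 0'
python3 -c "
from h import *
s=env.get_state();print(s['position'],yaw(),s['torque'],s['wrist_force'])"
python3 -m jog '0 0 -.0004 -.0222 0; 0 0 -.0008 -.0444 0; 0 0 -.001 -.0667 0; 0 0 -.001 -.0833 0; 0 0 -.001 -.0944 0; 0 0 -.001 -.1 0; 0 0 -.001 -.1 0; 0 0 -.001 -.1 0'
python3 -c "
from h import *
s=env.get_state();print(s['position'],yaw(),s['torque'],s['wrist_force'])"
```

```text
time_s: 38.75
position: [0.6692, -0.1035, 0.1605]
tcp_rot: [0.973, 0.232, -0.001, 0.0]
wrist_force: [-3.0, -3.2, 0.5]
width: 0.0257
grasp_force: 54.7
[ 0.66924282 -0.10348166  0.16048776] [ 26.82529777 -63.17465242] [-1.1146595   0.89944078  0.15097012] [-3.0320245  -3.20669519  0.45949081]
time_s: 39.75
position: [0.6693, -0.1035, 0.1602]
tcp_rot: [0.997, 0.079, -0.0, 0.001]
wrist_force: [-2.4, -4.1, 1.8]
width: 0.0257
grasp_force: 54.7
[ 0.66925884 -0.10352252  0.16020317] [  9.08786479 -80.91208224] [-0.96780577  1.24917621  0.22209704] [-2.38985094 -4.14788428  1.826373  ]
```

```bash
python3 -m jog '0 0 0 -.0111 0; 0 0 0 -.0222 0; 0 0 0 -.0333 0; 0 0 0 -.0444 0; 0 0 0 -.0444 0; 0 0 0 -.0444 0; 0 0 0 -.0444 0; 0 0 0 -.0444 0'
python3 -c "
from h import *
s=env.get_state();print(s['position'],yaw(),s['torque'],s['wrist_force'])"
```

```text
time_s: 40.75
position: [0.6691, -0.1035, 0.1602]
tcp_rot: [1.0, 0.01, -0.001, 0.001]
wrist_force: [-5.1, -4.0, 3.1]
width: 0.0257
grasp_force: 54.9
[ 0.66909288 -0.1035116   0.16017957] [  1.10792493 -88.89199637] [-1.09162937  1.56069868  0.39522179] [-5.1422873  -3.99836791  3.05483951]
```

```bash
python3 -m jog '0 0 0 .05 0; 0 0 0 .1 0; 0 0 0 .1 0; 0 0 .01 .1 0; 0 0 .03 .1 0; 0 0 .05 .13 0; .01 .066 .06 .18 0; .02 .1317 .06 .23 0'
python3 -m jog '0 0 0 .05 0; 0 0 0 .1 0; 0 0 0 .15 0; 0 0 0 .2 0; 0 0 0 .25 0; 0 0 0 .3 0; 0 0 0 .35 0; 0 0 0 .4 0'
python3 -m jog '0 0 0 .05 0; 0 0 0 .1 0; 0 0 0 .15 0; 0 0 0 .2 0; 0 0 0 .25 0; 0 0 0 .3 0; 0 0 0 .3 0; 0 0 0 .3 0'
python3 - <<'E'
from h import *
s=env.get_state();print(s['position'],yaw(),s['time_s'],s['wrist_force'],s['torque'])
i=env.read_camera('wrist')[...,::-1];cv2.imwrite('pics/w10.png',i)
np.save('c10.npy',np.array(cam('wrist'),dtype=object),allow_pickle=True)
E
```

```text
time_s: 41.75
position: [0.682, -0.0232, 0.1977]
tcp_rot: [0.932, 0.364, 0.001, 0.0]
wrist_force: [0.7, 0.7, -1.2]
width: 0.0258
grasp_force: 54.9
time_s: 42.75
position: [0.6818, -0.0238, 0.1969]
tcp_rot: [0.539, 0.842, 0.0, 0.0]
wrist_force: [-0.4, 0.1, -1.0]
width: 0.0258
grasp_force: 54.9
time_s: 43.75
position: [0.6817, -0.0238, 0.1963]
tcp_rot: [0.102, 0.995, 0.0, 0.0]
wrist_force: [0.6, -0.4, -1.1]
width: 0.0259
grasp_force: 54.9
[ 0.68168684 -0.02384261  0.19633258] [168.26643499  78.26643748] 43.75 [ 0.6000441  -0.4447404  -1.14831064] [-0.03147167  0.02249507 -0.02481086]
```

```bash
cat >> h.py <<'E'
def brass(img,c,xy,z):
    """block centroids near screw at world xy -> slot angle and centre"""
    hsv=cv2.cvtColor(img,cv2.COLOR_RGB2HSV); m=((hsv[...,0]>18)&(hsv[...,0]<36)&(hsv[...,1]>120)&(hsv[...,2]>90)).astype(np.uint8)
    u=w2p(c,[(*xy,z)])[0]; k=np.zeros_like(m); r=np.linalg.norm(w2p(c,[(xy[0],xy[1]+.017,z)])[0]-u)
    cv2.circle(k,tuple(int(x) for x in u.round()),int(r),1,-1)
    n,_,st,ce=cv2.connectedComponentsWithStats(m*k,connectivity=4)
    g=[(ce[j],int(st[j,4])) for j in range(1,n) if st[j,4]>=8]
    P=p2w(c,[q[0] for q in g],z)[:,:2] if g else None
    if P is None: return u,None
    ctr=P.mean(0); a=np.degrees(np.arctan2(*(P-ctr).T[::-1]))
    return u.round(1),P.mean(0).round(4),[q[1] for q in g],((a+45)%90).round(1)
E
python3 - <<'E'
from h import *
L=lambda f:tuple(x.astype(float) for x in np.load(f,allow_pickle=True))
i3=cv2.imread('pics/w3.png')[...,::-1];i10=cv2.imread('pics/w10.png')[...,::-1]
for k,(xy) in enumerate([(.6696,-.1029),(.6816,-.0239),(.6936,.0554)]):
    print(k+1,brass(i3,L('c3.npy'),xy,.0645)); print('  now',brass(i10,L('c10.npy'),xy,.0585 if k==0 else .0645))
a=cv2.imread('pics/w9.png').astype(int);b=cv2.imread('pics/w10.png').astype(int)
for im in(a,b):
    g=im.sum(2)[258:300,285:365]<100
    print(g.sum(), np.argwhere(g).mean(0), [np.where(r)[0][[0,-1]].tolist() for r in g[2::10] if r.any()])
E
```

```text
1 (array([226.2, 202.5]), array([ 0.6691, -0.1026]), [110, 112, 105, 102], array([65. , 65.2, 65.2, 64.6]))
  now (array([233.3, 237.3]), array([ 0.6619, -0.1055]), [66, 46], array([66.2, 66.2]))
2 (array([327.1, 202.6]), array([ 0.6812, -0.024 ]), [100, 98, 98, 93], array([81. , 81.5, 81.5, 81.2]))
  now (array([321.5, 234.2]), array([ 0.6795, -0.0239]), [69, 72, 14, 19], array([86.4, 73.7, 87.5, 71.9]))
3 (array([428.1, 203. ]), array([0.6933, 0.0506]), [100, 95, 60], array([33.3, 56.2, 69.2]))
  now (array([412.41517236, 229.457215  ]), None)
0 [nan nan] []
0 [nan nan] []<stdin>:9: RuntimeWarning: Mean of empty slice.
  ret = um.true_divide(
```

```bash
python3 -m jog '0 0 0 .0169 0; -.0005 -.0003 -.02 .0169 0; -.0005 -.0003 -.03 .0169 0; -.0005 -.0003 -.037 .0169 0; -.0005 -.0003 -.041 .0169 0; -.0005 -.0003 -.045 .0169 0; -.0005 -.0003 -.0488 .0169 0; -.0005 -.0003 -.0488 .0169 0'
python3 -c "
from h import *
s=env.get_state();print(s['position'],yaw(),s['torque'],s['wrist_force'])"
```

```text
time_s: 44.8
position: [0.6812, -0.024, 0.1663]
tcp_rot: [0.074, 0.997, -0.0, -0.0]
wrist_force: [0.1, -0.5, -1.1]
width: 0.0259
grasp_force: 54.9
[ 0.68123714 -0.02403902  0.16632594] [171.5443284   81.54432884] [-0.01076396 -0.00206509 -0.01606457] [ 0.05275877 -0.45173027 -1.14968113]
```

```bash
python3 -m jog '0 0 -.0002 -.0444 0; 0 0 -.0008 -.0889 0; 0 0 -.0014 -.1333 0; 0 0 -.002 -.1778 0; 0 0 -.0026 -.2222 0; 0 0 -.0032 -.2667 0; 0 0 -.0038 -.3111 0; 0 0 -.0044 -.3556 0'
python3 -m jog '0 0 -.0006 -.0444 0; 0 0 -.0012 -.0889 0; 0 0 -.0018 -.1333 0; 0 0 -.0024 -.1778 0; 0 0 -.003 -.2222 0; 0 0 -.0036 -.2667 0; 0 0 -.0042 -.3111 0; 0 0 -.0048 -.3556 0'
python3 -c "
from h import *
s=env.get_state();print(s['position'],yaw(),s['torque'],s['wrist_force'])"
python3 -m jog '0 0 -.0006 -.0444 0; 0 0 -.0012 -.0889 0; 0 0 -.0018 -.1333 0; 0 0 -.0022 -.1667 0; 0 0 -.0022 -.1889 0; 0 0 -.0022 -.2111 0; 0 0 -.0022 -.2333 0; 0 0 -.0022 -.2333 0'
python3 -c "
from h import *
s=env.get_state();print(s['position'],yaw(),s['torque'],s['wrist_force'])"
```

```text
time_s: 45.8
position: [0.6811, -0.0245, 0.1641]
tcp_rot: [0.593, 0.805, -0.0, 0.0]
wrist_force: [-1.5, -3.0, 1.1]
width: 0.0258
grasp_force: 54.9
time_s: 46.8
position: [0.681, -0.0245, 0.1611]
tcp_rot: [0.93, 0.369, -0.0, 0.0]
wrist_force: [-2.0, -2.6, -0.8]
width: 0.0254
grasp_force: 54.9
[ 0.68100722 -0.02450023  0.16109498] [ 43.25915043 -46.74083581] [-0.81412207  0.87708935  0.07672663] [-1.99740194 -2.63492733 -0.76023869]
time_s: 47.8
position: [0.6809, -0.0245, 0.16]
tcp_rot: [1.0, 0.014, -0.0, 0.0]
wrist_force: [-4.6, -3.3, 2.8]
width: 0.0259
grasp_force: 54.9
[ 0.68093586 -0.02447094  0.15999306] [  1.54963206 -88.45033002] [-0.98612126  1.55350467  0.38818239] [-4.56081258 -3.2637793   2.79586213]
```

```bash
python3 -m jog '0 0 0 .05 0; 0 0 0 .1 0; 0 0 0 .1 0; 0 0 .01 .1 0; 0 0 .03 .1 0; 0 0 .05 .13 0; .01 .066 .06 .18 0; .02 .1317 .06 .23 0'
python3 -m jog '0 0 0 .05 0; 0 0 0 .1 0; 0 0 0 .15 0; 0 0 0 .2 0; 0 0 0 .25 0; 0 0 0 .3 0; 0 0 0 .35 0; 0 0 0 .4 0'
python3 -m jog '0 0 0 .05 0; 0 0 0 .1 0; 0 0 0 .15 0; 0 0 0 .174 0; 0 0 0 .174 0; 0 0 0 .174 0; 0 0 0 .174 0; 0 0 0 .174 0'
python3 - <<'E'
from h import *
s=env.get_state();print(s['position'],yaw(),s['time_s'],s['wrist_force'],s['torque'])
c=cam('wrist');i=env.read_camera('wrist');cv2.imwrite('pics/w11.png',i[...,::-1])
print(brass(i,c,(.6815,-.0240),.0585))
u=w2p(c,[(.6936,.0554,.0642),(.6936,.0554,.0755)]);print(u)
x,y=u[0].astype(int);cv2.imwrite('pics/w11c.png',cv2.resize(i[y-50:y+40,x-65:x+65,::-1],None,fx=6,fy=6,interpolation=cv2.INTER_NEAREST))
E
```

```text
time_s: 48.8
position: [0.6938, 0.0557, 0.1976]
tcp_rot: [0.93, 0.367, 0.001, 0.0]
wrist_force: [1.2, 0.1, -2.3]
width: 0.0255
grasp_force: 54.9
time_s: 49.8
position: [0.6935, 0.055, 0.1968]
tcp_rot: [0.536, 0.844, 0.0, 0.0]
wrist_force: [0.5, 0.2, -1.8]
width: 0.0261
grasp_force: 54.9
time_s: 50.8
position: [0.6933, 0.055, 0.1957]
tcp_rot: [0.291, 0.957, -0.0, -0.0]
wrist_force: [-1.0, 0.0, -0.9]
width: 0.0259
grasp_force: 54.9
[0.69325579 0.05497956 0.1956647 ] [146.21979391  56.21979422] 50.8 [-1.02309727  0.02732573 -0.87422043] [ 0.00180085  0.07510747 -0.01744471]
(array([243.5, 269.2]), array([ 0.6829, -0.0117]), [8], array([45.]))
[[322.08218964 234.71297542]
 [322.07057154 237.80793588]]
```

View pics/w11c.png

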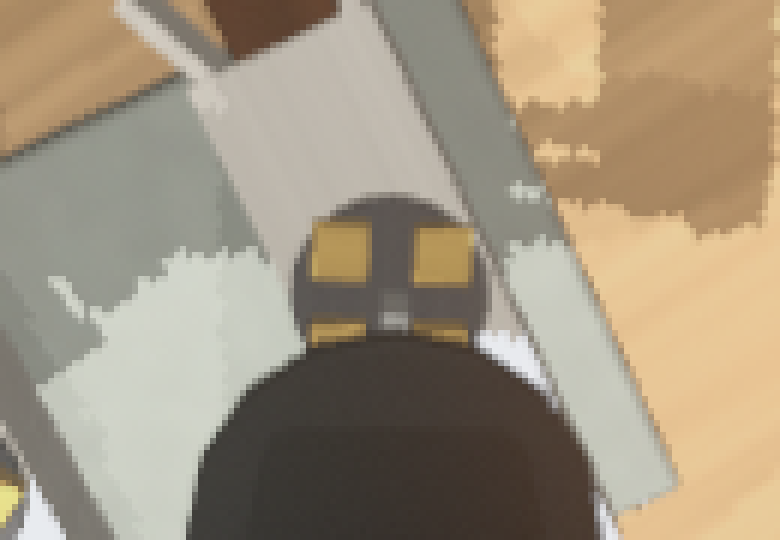

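The view shows screw 3's cross lined up with the tool and the bit centred over it, at crop (392,310). Lowering and driving.

```bash
python3 -m jog '0 0 -.01 0 0; 0 0 -.02 0 0; 0 0 -.03 0 0; 0 0 -.037 0 0; 0 0 -.041 0 0; 0 0 -.045 0 0; 0 0 -.0506 0 0; 0 0 -.0506 0 0'
python3 -c "
from h import *
s=env.get_state();print(s['position'],yaw(),s['torque'],s['wrist_force'])"
```

```text
time_s: 51.85
position: [0.6932, 0.055, 0.165]
tcp_rot: [0.29, 0.957, -0.0, -0.0]
wrist_force: [-0.5, -0.3, -1.6]
width: 0.0258
grasp_force: 54.9
[0.69319882 0.05496754 0.16499154] [146.25586699  56.25587084] [-0.00436356 -0.01441648  0.05002925] [-0.52419089 -0.25818455 -1.63025055]
```

```bash
python3 -m jog '0 0 -.0002 -.0444 0; 0 0 -.0008 -.0889 0; 0 0 -.0014 -.1333 0; 0 0 -.002 -.1778 0; 0 0 -.0026 -.2222 0; 0 0 -.0032 -.2667 0; 0 0 -.0038 -.3111 0; 0 0 -.0044 -.3556 0'
python3 -m jog '0 0 -.0006 -.0444 0; 0 0 -.0012 -.0889 0; 0 0 -.0018 -.1333 0; 0 0 -.0024 -.1778 0; 0 0 -.003 -.2222 0; 0 0 -.0036 -.2667 0; 0 0 -.004 -.3111 0; 0 0 -.0042 -.3556 0'
python3 -m jog '0 0 0 -.0222 0; 0 0 0 -.0444 0; 0 0 0 -.0667 0; 0 0 0 -.0933 0; 0 0 0 -.0933 0; 0 0 0 -.0933 0; 0 0 0 -.0933 0; 0 0 0 -.0933 0'
python3 -c "
from h import *
s=env.get_state();print(s['position'],yaw(),s['torque'],s['wrist_force'])"
```

```text
time_s: 52.85
position: [0.693, 0.0546, 0.1628]
tcp_rot: [0.755, 0.656, -0.0, 0.0]
wrist_force: [-2.0, -1.9, 0.5]
width: 0.0256
grasp_force: 54.9
time_s: 53.85
position: [0.693, 0.0546, 0.1602]
tcp_rot: [0.988, 0.156, -0.0, 0.0]
wrist_force: [-2.2, -1.6, -0.1]
width: 0.0259
grasp_force: 54.9
time_s: 54.85
position: [0.6929, 0.0546, 0.1601]
tcp_rot: [1.0, 0.014, -0.001, 0.0]
wrist_force: [-4.0, -4.3, -0.7]
width: 0.0258
grasp_force: 54.9
[0.69291719 0.05457666 0.16007508] [  1.58465898 -88.41528963] [-1.07461044  1.35902983  0.4331589 ] [-3.96305053 -4.31579397 -0.73158284]
```

```bash
python3 -m jog '0 0 0 .05 0; 0 0 0 .1 0; 0 0 0 .1 0; 0 0 .01 .1 0; 0 0 .05 .1 0; 0 0 .1 .15 0; 0 -.1 .125 .2 0; -.02 -.2 .125 .25 0'
python3 -m jog '-.02 -.1 0 .05 0; -.04 -.2 0 .1 0; -.06 -.3 0 .15 0; -.0755 -.3198 0 .2 0; -.0755 -.3198 0 .25 0; -.0755 -.3198 0 .3 0; -.0755 -.3198 0 .35 0; -.0755 -.3198 0 .4 0'
python3 -m jog '0 0 0 .05 0; 0 0 0 .1 0; 0 0 0 .15 0; 0 0 0 .2 0; 0 0 0 .246 0; 0 0 0 .246 0; 0 0 0 .246 0; 0 0 0 .246 0'
python3 -c "
from h import *
s=env.get_state();p=s['position'];print(p,yaw(),s['torque'],s['wrist_force'],(np.array([.636,-.2569,.112])-p)/.6,(162.9-yaw()[0])/180)"
```

```text
time_s: 55.85
position: [0.6819, -0.066, 0.2372]
tcp_rot: [0.918, 0.396, 0.001, 0.001]
wrist_force: [0.9, -1.0, -1.8]
width: 0.0256
grasp_force: 54.9
time_s: 56.85
position: [0.6361, -0.2569, 0.2358]
tcp_rot: [0.51, 0.86, 0.0, 0.0]
wrist_force: [-0.4, -0.5, -0.7]
width: 0.0258
grasp_force: 54.9
time_s: 57.85
position: [0.636, -0.2569, 0.2352]
tcp_rot: [0.151, 0.988, -0.0, 0.0]
wrist_force: [-0.1, 0.1, -0.8]
width: 0.0259
grasp_force: 54.9
[ 0.63599277 -0.25689851  0.23523811] [162.59432033  72.59432027] [-0.03992789 -0.01450628  0.01367358] [-0.07653969  0.10031726 -0.76208133] [ 1.20458416e-05 -2.48054483e-06 -2.05396846e-01] 0.0016982204009748456
```

```bash
python3 -m jog '0 0 -.04 0 0; 0 0 -.08 0 0; 0 0 -.12 0 0; 0 0 -.16 0 0; 0 0 -.18 0 0; 0 0 -.195 0 0; 0 0 -.2055 0 0; 0 0 -.2055 0 0'
python3 -m jog '0 0 0 0 0; 0 0 -.001 0 0; 0 0 -.002 0 0; 0 0 -.002 0 0; 0 0 -.002 0 0; 0 0 -.002 0 0; 0 0 -.002 0 0; 0 0 -.002 0 0'
```

```text
time_s: 58.85
position: [0.636, -0.2569, 0.1119]
tcp_rot: [0.15, 0.989, 0.0, -0.0]
wrist_force: [0.6, 0.3, -2.5]
width: 0.026
grasp_force: 54.9
time_s: 59.85
position: [0.6361, -0.2569, 0.1109]
tcp_rot: [0.15, 0.989, -0.0, 0.0]
wrist_force: [-0.3, 0.5, 3.6]
width: 0.0259
grasp_force: 54.9
```

```bash
python3 -m jog '0 0 0 0 55; 0 0 0 0 55; 0 0 0 0 55; 0 0 .05 0 55; 0 0 .1 0 55; 0 0 .15 0 60; 0 0 .2 0 93; .06 .1 .2 .05 93'
python3 -m jog '.06 .1 -.05 0 93; .0667 .2733 -.09 0 93; .0667 .2733 -.09 0 93; .0667 .2733 -.09 0 93; .0667 .2733 -.09 0 93; .0667 .2733 -.09 0 93; .0667 .2733 -.09 0 93; .0667 .2733 -.09 0 93'
python3 - <<'E'
from h import *
s=env.get_state();print(s['position'],yaw(),s['time_s'])
c=cam('wrist');i=env.read_camera('wrist');cv2.imwrite('pics/w12.png',i[...,::-1])
t=env.read_camera('top');cv2.imwrite('pics/top12.png',t[...,::-1]);sc=env.read_camera('scene');cv2.imwrite('pics/scene12.png',sc[...,::-1])
for xy in [(.6696,-.1029),(.6816,-.0239),(.6936,.0554)]: print(brass(i,c,xy,.0585))
# wood end of bars: project expected near-end, seek dark reddish extent along the bar axis
d=np.array([np.cos(np.radians(-8.6)),np.sin(np.radians(-8.6))])
for m in [(.6305,-.0966),(.6427,-.0179),(.6541,.0617)]:
    L=[]
    for k in np.arange(-.09,-.01,.002):
        u=w2p(c,[(*(np.array(m)+k*d),.04)])[0].round().astype(int)
        L.append(i[u[1],u[0]].astype(int).sum()<330 if 0<=u[1]<480 and 0<=u[0]<640 else None)
    print(''.join('-' if x is None else '#' if x else '.' for x in L))
# driver before/after, scene camera; change of bystanders, top camera
D=lambda a,b:np.abs(a.astype(int)-b.astype(int)).sum(2)>120
s0=cv2.imread('pics/scene0.png')[...,::-1];t0=cv2.imread('pics/top0.png')[...,::-1]
print('scene driver diff',D(s0,sc)[140:200,235:285].sum())
for n,(u,v) in dict(vase=(221,190),shears=(188,230),pot=(122,221),spool=(422,295),tin=(474,202),foam=(520,253),stand=(448,242)).items(): print(n,D(t0,t)[v-22:v+22,u-22:u+22].sum())
E
```

```text
time_s: 60.85
position: [0.6681, -0.2056, 0.2339]
tcp_rot: [0.073, 0.997, -0.001, 0.002]
wrist_force: [-0.2, -0.8, -0.6]
width: 0.0756
grasp_force: 0.0
time_s: 61.85
position: [0.7082, -0.04, 0.1768]
tcp_rot: [0.073, 0.997, -0.0, 0.0]
wrist_force: [0.3, -0.0, -0.8]
width: 0.0928
grasp_force: 0.0
[ 0.70816297 -0.04003562  0.17681585] [171.67650369  81.67650346] 61.85
(array([239.5, 203.7]), array([ 0.6692, -0.1029]), [99, 94, 91, 82], array([22. , 22.1, 22.6, 22.4]))
(array([336.3, 204.1]), array([ 0.6811, -0.0242]), [88, 89, 80, 82], array([21.7, 22.4, 22.4, 22.2]))
(array([433. , 204.8]), array([0.696 , 0.0467]), [79, 21], array([59., 59.]))
..........##############################
..........#####....#####################
..........######...#####################
scene driver diff 1024
vase 0
shears 0
pot 0
spool 0
tin 0
foam 0
stand 6
```

Run:
```python
from h import *
i=cv2.imread('pics/w12.png')[...,::-1];c=cam('wrist')
u=w2p(c,[(.6934,.0555,.0585)])[0].astype(int)
p=i[u[1]-22:u[1]+22,u[0]-22:u[0]+22].copy()
h=cv2.cvtColor(p,cv2.COLOR_RGB2HSV);m=((h[...,0]>15)&(h[...,0]<40)&(h[...,1]>90)&(h[...,2]>80)).astype(np.uint8)
m=cv2.erode(m,np.ones((2,2),np.uint8))
n,_,st,ce=cv2.connectedComponentsWithStats(m,connectivity=4)
for j in range(1,n):
    if st[j,4]>=10: print(st[j,4],p2w(c,[ce[j]+u-22],.0585)[0,:2].round(4))
```

```text
88 [0.6836 0.0593]
85 [0.6892 0.0457]
140 [0.698  0.0675]
77 [0.7029 0.0513]
```

```bash
python3 -c "
from station import env
print(env.finish_job())"
```

```text
the job is handed in; nothing more can be done
None
```

All three arms are fully home in their own sockets, their clamp screws are driven tight, the screwdriver is back upright in its stand, and the job was handed in at about 62 s with nothing else on the bench disturbed.

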